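# Clamp a caster wheel in the bearing seater

## Task

Lay the white wheel flat on the seat of the bearing seater, between the open jaw and the V stop, and let go of it. Then hold the T-handle and turn it clockwise until its resistance has clearly risen and the wheel is firmly clamped into the V, without overtightening, and let go of the handle. Leave the ratchet, the clear bin and the bushing where they are.

Things in the scene. Friction and masses are not known exactly. Their poses are not given: they have to be found in the camera images.
- seater: Compact aluminium bearing seater fixed to the cart top, base plate 235 x 90 x 12 mm. Origin at cart-top level; x is the clamping direction (T-handle, jaw, seat, V stop in that order), z up. At x -95 to -20 mm the housing (56 mm wide, top 65 mm high) with the T-handle's upright screw at -60 mm. Clamped rightly, jaw and wheel press with 14 to 34 N; over 45 N marks the wheel.
- nest (a point): Where the wheel's centre (half-way up) belongs when laid on the seat, 46 mm above the cart top, on the seater at x 50 mm; seater's axes. The seat is a block 40 mm wide in y, top 30 mm high, so fingers may pass beside it. At the start the jaw face is 34 to 36 mm away on the -x side; on the +x side the V clears a wheel laid here by 2 to 8 mm.
- v_mid (a point): Middle of the steel V stop's range, on the seater, 5 mm past nest along x. The V (44 mm wide, top 57 mm high, open to the jaw) and seat are one piece, bolted on at a place that varies and is not measured: a wheel home in the V has its centre within 3 mm of this point along x. Top edges of jaw and V have 45 degree lead-ins 5 mm wide.
- screw_foot (a point): On the housing's top, on the upright screw's axis, 65 mm above the cart top. Clockwise turning (seen from above) drives the 40 mm wide, 57 mm high steel jaw along the seater's +x by 9 mm per rad; counter-clockwise opens it. The jaw is sprung: once the wheel is home in the V its force grows by about 9 N per mm. The handle does not rise or sink and stays where it is left.
- handle_grip (a point): Centre of the steel T-handle's bar, 95 mm above the cart top, on the screw axis. Bar 84 long, 12 thick, 18 mm high, along this point's x. Clamps as this yaw falls, by 0.6 to 1.7 rad in all. Turns free at first (friction 0.36 N m while moving, little is felt held still), at least 0.4 rad; then torque climbs 0.8 N m per rad. Clamped: 0.2 N m above free (0.13 to 0.30). Grip with 60 N or more.
- wheel_center (a point): Centre (half-way up) of the white urethane wheel, 64 mm in diameter and 32 mm wide, rims chamfered 4 mm, about 0.15 kg, lying flat on the cart top with its axis (z) upright; grey hub with a dark bearing pocket on top.
- ratchet: Chrome ratchet lying on the cart top, about 205 mm long and 32 mm high, its handle towards its -x, round head towards +x; origin on the cart top under its middle. To be left alone.
- bin: Clear polycarbonate open bin, 110 x 150 x 70 mm, standing on the cart top; origin under its centre. To be left alone.
- bushing: Small silicone bushing (a ring 34 mm in diameter, 30 mm high, 16 mm bore) standing on the cart top; origin under its centre. To be left alone.
Not all that is in view belongs to the job. Leave any brown or green look-alike of the part that bears wheel_center alone.

How it is judged:
By the outcome, as a careful person would: the job done as asked, in the order asked, and still so for the second after the job is handed in, with the robot touching nothing.
It also fails if it takes over 64 s, if anything falls off the work surface, if the arm or the gripper's body presses on something with over 40 N, if the wrist force passes 120 N, or if a joint passes its speed limit or range.

## Robot

A 6-joint arm with a two-finger parallel gripper is mounted at the origin on the work surface. World frame = base frame: x ahead of the robot, y to its left, z up, the work surface at z = 0. Lengths are in m, angles in rad, forces in N, time in s.
With the tool pointing down it reaches from about 0.35 to 0.775 m from the base axis. Payload 7.3 kg.
Tool frame: the origin (TCP) lies on the centre line of the jaws, within the pads' length; the fingertips stand 17 mm ahead of it and the grasp point (between the pads) lies 2 mm behind it (robot.tcp_to_tips is the distance from the TCP to the fingertips, in m); z points along the fingers, y is the line along which they close (so a half turn about z gives the same grasp; the last joint's range is limited). The gripper opens to 92 mm and grips with 3 to 60 N. Pads are 19 mm wide; open, the fingers measure 130 mm over their backs; the gripper's body (75 mm by 190 mm) begins 47 mm behind the grasp point.
Start: joints at [1.16, 0.342, 1.524, -0, 1.275, -0.146], TCP at [0.137, 0.507, 0.222] pointing down, gripper open.
Joint ranges: [-2.53, 2.53], [-0.77, 2.02], [0.04, 2.7], [-1, 4.14], [0.28, 2.66], [-3.11, 3.11]. Speed limits (rad/s): [2.57, 2.57, 3.14, 3.14, 3.14, 3.14].

## Interface

Orientations are given as [roll, pitch, yaw] about the fixed x, y, z axes, in that order (R = Rz(yaw) Ry(pitch) Rx(roll)).
In Python, from cell import robot gives the robot as it stands. The module is installed in compiled form; this text tells all that it offers.
- The arm moves only by the tool carry_out, never from a script. Its argument "commands" is a list of rows, each a list of 3 entries, a list of its own where there are three numbers: the shift along the tool's x, y, z in m, then the turn about the tool's z in rad, then the opening, from 0 (shut) to 1 (fully open). In form: [[[dx, dy, dz], yaw, claw], ...]. A call has 1 to 20 rows; each row shifts and turns the commanded pose from where the row before left it, along the tool's axes as they then stand; what a row does not reach is not made up. A row lasts 1/8 s, in which the tool goes at most 62.5 mm and 10.7 degrees, less where a joint would pass 70% of its speed; a pose out of reach is approached as far as the arm can. A call is refused whole if a number of a shift passes 0.0625 or a number of a turn 0.188, either way. A call with a gripper value outside its range is refused whole. The fingers move at their own pace and stop on an object; "newtons" is the grip in N (left out, the last holds). Time passes only in rows, so rows that do not move let the fingers close. It gives the time, the measured TCP pose, the force, the opening and the grip force at its end, in the units of the state.
- robot.observe(): the state, without advancing time (a new reading comes with each control period).
- robot.read_camera(name): name is "scene" or "side" or "wrist"; returns a dict with "pixels" (400x640x3 uint8, red, green, blue), "fx", "fy", "cx", "cy" (pixels), "view" (4x4, takes a point from world to camera coordinates); the wrist camera has in their place "T_tool_cam" (4x4, takes a point from camera to tool coordinates, whose origin is the TCP and whose axes are the flange's). Camera axes: x right, y up, looking along -z (the intrinsics and any distortion apply to the point x, -y, -z); pixel columns grow to the right and rows downward; lengths in m; the calibration is good to about 2 mm. The wrist camera is an equidistant fisheye: a pixel r from the principal point sees the ray r / f radians off the axis. A picture is of the moment at which its call begins: read the wrist's pose just before it. There is no depth.
- robot.hand_in(): hands the job in; it is judged then, once.
Trained networks look in a picture, given as the dict that the camera call returned (one of the last four; its "shot" number tells which), for a name from the list of things; names that differ only in an ending like _2 or _b are one class to them, and where a whole thing is asked for, a point or a joint stands for the part that bears it (a point fixed in the world has none). Each returns a list of dicts, best first, with "p" (0 to 1); they miss things now and then, are a little off and sometimes report something else, mostly with a low value. They report only what shows in the picture. A call takes as long as a camera call. They do not tell look-alikes from the thing itself.
- robot.find_in(picture, name): "at" ([column, row] in pixels, amid what is visible of it).
- robot.tip_of(picture, name): "at" ([column, row] in pixels: a listed point, or the origin of a listed thing).
The state is a dict: "time": time; "qpos": joint angles; "qvel": joint speeds; "joint_efforts": joint torques, N m; "tool_pos": TCP position; "tool_rot": TCP orientation; "contact_force": force on the tool from outside, world axes, zero at the start; "torque": the same for the moment, N m; "opening": finger opening in m; "grip_force": force on a finger pad.
Only numpy, scipy, OpenCV 4.12 (cv2) and the standard library are available. Lean on these libraries where they do the work, as an engineer would, in place of code of your own. Each camera call takes 0.05 s, during which the arm holds its last target. There are 200 camera calls.

## Working session

There is one attempt and no reset: what is moved stays moved. The work goes in short steps, Python scripts to look and compute and a tool call to move; the robot and the scene stay as the last step left them, time stands still between calls to the robot, and variables do not carry over. Pictures are saved under pics/ and viewed, at most 10 in all, crops included, and the job is handed in when it is done.

Besides the shell and the picture viewer there is one more tool, called as a command line: name --argument value ..., lists and objects as JSON in quotes. carry_out: Moves the arm, as the interface text tells. Its arguments: {"type":"object","properties":{"commands":{"type":"array"},"newtons":{"type":"number"}},"required":["commands"]}

```bash
mkdir -p pics
cat > h.py <<'E'
import numpy as np, cv2
from cell import robot
from scipy.spatial.transform import Rotation as R
def ray(pic,uv,st=None):
    u=(uv[0]-pic['cx'])/pic['fx'];v=(uv[1]-pic['cy'])/pic['fy']
    if 'view' in pic:
        V=np.array(pic['view']);d=np.array([u,-v,-1.]);Rt=V[:3,:3].T
        return -Rt@V[:3,3],Rt@d
    r=np.hypot(u,v);s=np.sin(r)/r if r>1e-9 else 1
    d=np.array([u*s,-v*s,-np.cos(r)]);T=np.array(pic['T_tool_cam'])
    Rt=rot(st);return Rt@T[:3,3]+st['tool_pos'],Rt@T[:3,:3]@d
def rot(st):
    return R.from_euler('xyz',st['tool_rot']).as_matrix()
def atz(pic,uv,z,st=None):
    o,d=ray(pic,uv,st);return o+d*(z-o[2])/d[2]
def save(pic,n): cv2.imwrite('pics/'+n+'.png',pic['pixels'][:,:,::-1])
Z=dict(seater=0,nest=.046,v_mid=.046,screw_foot=.065,handle_grip=.095,wheel_center=.016,ratchet=0,bin=0,bushing=0)
def look(cams,names,mp=.2):
    for c in cams:
        st=robot.observe();p=robot.read_camera(c)
        for n in names:
            for f in robot.tip_of(p,n)[:3]:
                if f['p']>mp: print(c,n,round(f['p'],2),np.round(f['at']),np.round(atz(p,f['at'],Z[n],st),4))
        save(p,c+'%d'%(st['time']*1000))
E
python3 - <<'E'
from h import *
s=robot.observe();print(s)
look(['scene','side','wrist'],list(Z))
E
ls pics
```

```text
{'time': 0.0, 'qpos': array([ 1.15996068e+00,  3.42729010e-01,  1.52501837e+00,  1.92186395e-05,
        1.27535816e+00, -1.45986469e-01]), 'qvel': array([-0.00206568,  0.00062644, -0.00122584, -0.00061054, -0.00010991,
        0.00089194]), 'joint_efforts': array([ 1.07828469e-03, -4.31253612e+01, -2.44220495e+01,  7.16891815e-02,
        5.60832547e-02, -9.79618085e-05]), 'tool_pos': array([0.13722989, 0.50633181, 0.22164122]), 'tool_rot': array([-3.14009853e+00, -2.38260034e-04,  2.87673769e+00]), 'contact_force': array([-0.52551838,  0.05943738, -0.50426595]), 'torque': array([ 0.04144132,  0.04531283, -0.01923243]), 'grip_force': 0.0, 'opening': 0.09169639744219774}
scene seater 0.94 [316. 212.] [ 0.5624 -0.0281  0.    ]
scene nest 0.81 [328. 186.] [0.5555 0.0252 0.046 ]
scene v_mid 0.56 [324. 181.] [0.5366 0.0347 0.046 ]
scene v_mid 0.53 [328. 187.] [0.5583 0.0214 0.046 ]
scene screw_foot 0.98 [304. 208.] [ 0.5698 -0.0833  0.065 ]
scene handle_grip 0.74 [302. 199.] [ 0.568  -0.0858  0.095 ]
scene wheel_center 0.92 [366. 146.] [0.5168 0.2489 0.016 ]
scene wheel_center 0.87 [327.
[... 304 characters left out ...]
  ]
side seater 0.44 [272. 150.] [0.5162 0.283  0.    ]
side nest 0.88 [303. 192.] [0.5655 0.0329 0.046 ]
side v_mid 0.85 [299. 189.] [0.5562 0.0455 0.046 ]
side screw_foot 0.57 [310. 217.] [ 0.5614 -0.0817  0.065 ]
side handle_grip 0.46 [316. 208.] [ 0.5793 -0.0803  0.095 ]
side wheel_center 0.88 [272. 148.] [0.5139 0.2734 0.016 ]
side wheel_center 0.68 [258. 176.] [0.4483 0.1565 0.016 ]
side wheel_center 0.67 [236. 156.] [0.3935 0.2615 0.016 ]
side ratchet 0.68 [386. 221.] [ 0.7859 -0.0962  0.    ]
side bin 0.71 [328. 350.] [ 0.5229 -0.4354  0.    ]
side bushing 0.53 [329. 155.] [0.6951 0.2165 0.    ]
wrist bin 0.72 [ 48. 381.] [ 0.5361 -0.4609  0.    ]
scene0.png
side500.png
wrist1000.png
```

View pics/scene0.png

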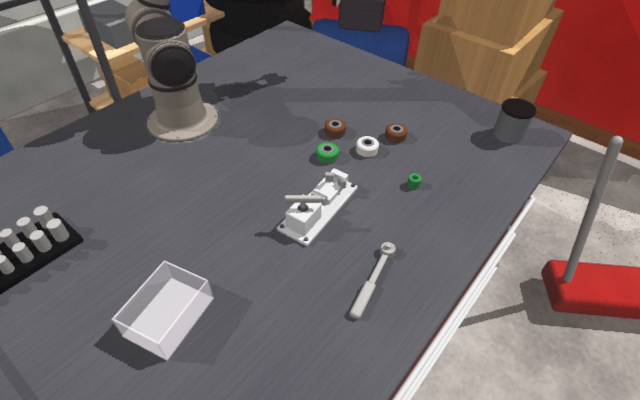

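View pics/side500.png

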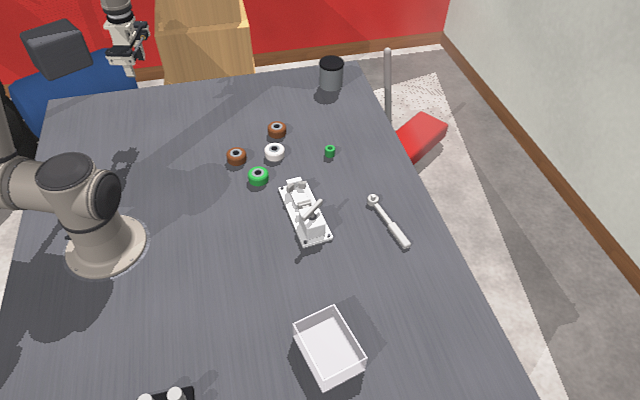

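```bash
cat >> h.py <<'E'
def plan(target,yaw,n,claw=1):
    """rows from present pose to target, straight, constant rate"""
    s=robot.observe();p=np.array(s['tool_pos']);y0=s['tool_rot'][2]
    dy=(yaw-y0+np.pi)%(2*np.pi)-np.pi
    d=(np.array(target)-p)/n;rows=[]
    for i in range(n):
        y=y0+dy*i/n
        rows.append([[round(float(d@a),3) for a in ([np.cos(y),np.sin(y),0],[np.sin(y),-np.cos(y),0],[0,0,-1])],round(float(-dy/n),3),claw])
    print(str(rows).replace(' ',''))
E
python3 - <<'E'
from h import *
print(np.round(robot.read_camera('wrist')['T_tool_cam'],3))
plan([.517,.20,.26],1.62,10)
E
```

```text
[[ 0.     0.953  0.304  0.082]
 [ 1.    -0.    -0.001  0.   ]
 [-0.001  0.304 -0.953 -0.163]
 [ 0.     0.     0.     1.   ]]
[[[-0.045,-0.02,-0.004],0.126,1],[[-0.047,-0.014,-0.004],0.126,1],[[-0.048,-0.008,-0.004],0.126,1],[[-0.049,-0.002,-0.004],0.126,1],[[-0.049,0.004,-0.004],0.126,1],[[-0.048,0.01,-0.004],0.126,1],[[-0.046,0.016,-0.004],0.126,1],[[-0.044,0.022,-0.004],0.126,1],[[-0.041,0.027,-0.004],0.126,1],[[-0.037,0.032,-0.004],0.126,1]]
```

carry_out --commands '[[[-0.045,-0.02,-0.004],0.126,1],[[-0.047,-0.014,-0.004],0.126,1],[[-0.048,-0.008,-0.004],0.126,1],[[-0.049,-0.002,-0.004],0.126,1],[[-0.049,0.004,-0.004],0.126,1],[[-0.048,0.01,-0.004],0.126,1],[[-0.046,0.016,-0.004],0.126,1],[[-0.044,0.022,-0.004],0.126,1],[[-0.041,0.027,-0.004],0.126,1],[[-0.037,0.032,-0.004],0.126,1],[[0,0,0],0,1],[[0,0,0],0,1]]'

```text
time: 3.05
tool_pos: [0.5164, 0.1968, 0.262]
tool_rot: [-3.141, -0.0, 1.617]
contact_force: [-0.4, 0.1, -0.9]
opening: 0.0917
grip_force: 0.0
```

```bash
python3 - <<'E'
from h import *
look(['wrist'],['seater','nest','v_mid','screw_foot','handle_grip','wheel_center'])
E
ls pics
```

```text
wrist seater 0.69 [336. 297.] [ 0.5636 -0.0262  0.    ]
wrist nest 0.69 [332. 286.] [0.5506 0.0271 0.046 ]
wrist v_mid 0.76 [336. 283.] [0.556  0.0322 0.046 ]
wrist handle_grip 0.49 [338. 296.] [0.5546 0.0441 0.095 ]
wrist wheel_center 0.84 [264. 190.] [0.449  0.1588 0.016 ]
wrist wheel_center 0.75 [341.  42.] [0.5431 0.3635 0.016 ]
wrist wheel_center 0.63 [316. 124.] [0.5154 0.2524 0.016 ]
scene0.png
side500.png
wrist1000.png
wrist3050.png
```

View pics/wrist3050.png

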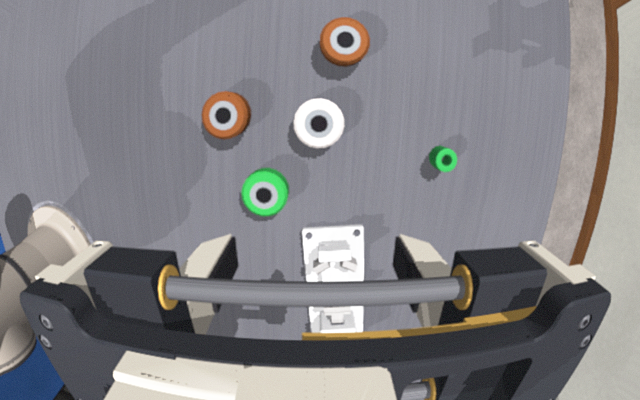

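Run:
```python
from h import *
s=robot.observe();p=robot.read_camera('wrist')
im=p['pixels'][85:165,280:360];g=(im.min(2)>170).astype(np.uint8)
c=max(cv2.findContours(g,cv2.RETR_EXTERNAL,cv2.CHAIN_APPROX_NONE)[0],key=cv2.contourArea)
c=cv2.convexHull(c)
e=cv2.fitEllipse(c);print(e,cv2.contourArea(c));uv=np.array(e[0])+[280,85]
print(uv,atz(p,uv,.022,s),atz(p,uv,.03,s),atz(p,[318.5,123.5],.030,s))
plan([.517,.253,.09],1.617,5)
```

```text
((38.468345642089844, 37.7842903137207), (49.78179168701172, 50.79729080200195), 102.10283660888672) 1957.5
[318.46834564 122.78429031] [0.51941635 0.25448957 0.022     ] [0.51929588 0.25498413 0.03      ] [0.51938127 0.25406954 0.03      ]
[[[0.011,0.001,0.034],0.0,1],[[0.011,0.001,0.034],0.0,1],[[0.011,0.001,0.034],0.0,1],[[0.011,0.001,0.034],0.0,1],[[0.011,0.001,0.034],0.0,1]]
```

carry_out --commands '[[[0.019,0.002,0.03],0,1],[[0.019,0.002,0.045],0,1],[[0.019,0.002,0.045],0,1],[[0,0,0.04],0,1],[[0,0,0],0,1],[[0,0,0],0,1]]'

```text
time: 4.2
tool_pos: [0.5213, 0.2541, 0.104]
tool_rot: [3.139, -0.001, 1.617]
contact_force: [0.2, 0.5, 1.7]
opening: 0.0918
grip_force: 0.0
```

Run:
```python
from h import *
s=robot.observe();p=robot.read_camera('wrist');save(p,'low')
print(s['tool_pos'])
for f in robot.find_in(p,'wheel_center')[:3]+robot.tip_of(p,'wheel_center')[:3]: print(f['p'],f['at'],atz(p,f['at'],.03,s))
g=(p['pixels'].min(2)>170).astype(np.uint8)
for c in cv2.findContours(g,cv2.RETR_EXTERNAL,cv2.CHAIN_APPROX_NONE)[0]:
    if cv2.contourArea(c)>1500: e=cv2.fitEllipse(cv2.convexHull(c));print(e,atz(p,e[0],.025,s))
plan([.519,.2545,.022],1.617,3)
```

```text
[0.52125028 0.25409913 0.10398669]
0.91 [312.4, 201.7] [0.52016507 0.25857416 0.03      ]
0.68 [350.8, 70.9] [0.54433698 0.36304389 0.03      ]
0.64 [177.5, 185.2] [0.40526672 0.26788738 0.03      ]
0.86 [351.3, 72.0] [0.54475802 0.36221969 0.03      ]
0.63 [308.8, 200.0] [0.5172108 0.2598792 0.03     ]
0.58 [238.9, 291.2] [0.45505053 0.16702396 0.03      ]
((249.89820861816406, 400.7964782714844), (178.2088165283203, 291.2414245605469), 90.82799530029297) [ 0.45065398 -0.01889086  0.025     ]
((311.2855224609375, 202.7134552001953), (78.22218322753906, 79.41084289550781), 8.000377655029297) [0.51933426 0.25601747 0.025     ]Traceback (most recent call last):
  File "<stdin>", line 7, in <module>
cv2.error: OpenCV(4.12.0) /io/opencv/modules/imgproc/src/shapedescr.cpp:361: error: (-201:Incorrect size of input array) There should be at least 5 points to fit the ellipse in function 'fitEllipseNoDirect'
```

View pics/low.png

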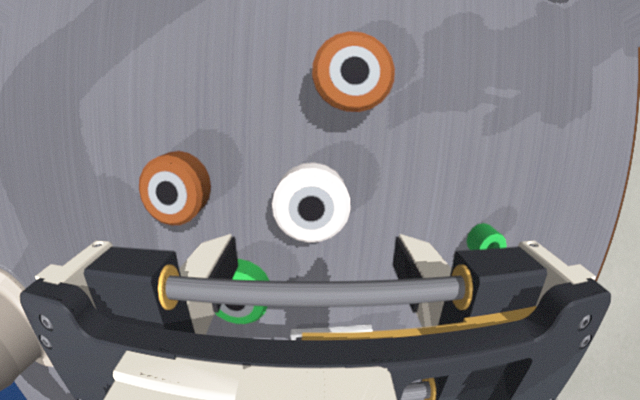

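carry_out --commands '[[[0,-0.002,0.03],0,1],[[0,0,0.03],0,1],[[0,0,0.018],0,1],[[0,0,0.003],0,1],[[0,0,0],0,0],[[0,0,0],0,0],[[0,0,0],0,0],[[0,0,0],0,0],[[0,0,0],0,0],[[0,0,0],0,0]]' --newtons 25

```text
time: 5.6
tool_pos: [0.5185, 0.2539, 0.022]
tool_rot: [3.141, -0.0, 1.617]
contact_force: [-0.8, -0.5, 6.1]
opening: 0.0614
grip_force: 25.0
```

carry_out --commands '[[[0,0,-0.02],0,0],[[0,0,-0.05],0,0],[[0,0,-0.05],0,0],[[-0.02,0.002,-0.05],0,0],[[-0.045,0.002,-0.05],0,0],[[-0.05,0.002,-0.01],0,0],[[-0.05,0.002,0],0,0],[[-0.05,0.002,0],0,0],[[-0.05,0.002,0],0,0],[[-0.05,0.002,0],0,0],[[-0.05,0.002,0],0,0],[[-0.045,0.002,0],0,0],[[-0.03,0.002,0],0,0],[[-0.01,0,0],0,0],[[0,0,0],0,0],[[0,0,0],0,0]]'

```text
time: 7.6
tool_pos: [0.5586, -0.1903, 0.2477]
tool_rot: [-3.141, -0.001, 1.618]
contact_force: [-0.5, 0.1, -1.5]
opening: 0.0614
grip_force: 25.0
```

```bash
python3 - <<'E'
from h import *
look(['wrist'],['seater','nest','v_mid','screw_foot','handle_grip'])
E
ls -t pics|head -1
```

```text
wrist seater 0.81 [324.  40.] [ 0.564  -0.0222  0.    ]
wrist nest 0.62 [282. 318.] [ 0.5215 -0.4126  0.046 ]
wrist screw_foot 0.58 [328.  82.] [ 0.569  -0.0828  0.065 ]
wrist handle_grip 0.68 [326.  78.] [ 0.5655 -0.0818  0.095 ]
wrist handle_grip 0.59 [315. 244.] [ 0.5635 -0.2624  0.095 ]
wrist7600.png
```

carry_out --commands '[[[0.03,0,0],0,0],[[0.045,0,-0.01],0,0],[[0.02,0,-0.01],0,0],[[0,0,0],0,0],[[0,0,0],0,0],[[0,0,0],0,0]]'

```text
time: 8.65
tool_pos: [0.5541, -0.0978, 0.2672]
tool_rot: [-3.141, -0.0, 1.615]
contact_force: [-0.5, 0.2, -1.7]
opening: 0.0617
grip_force: 25.0
```

```bash
python3 - <<'E'
from h import *
look(['wrist'],['seater','nest','v_mid','screw_foot','handle_grip'])
p=cv2.imread('pics/wrist'+'%d.png'%0) if 0 else None
E
f=pics/$(ls -t pics|head -1); python3 -c "
import cv2;i=cv2.imread('$f')[0:220,220:440];cv2.imwrite('pics/crop.png',cv2.resize(i,None,fx=2.7,fy=2.7))"
```

```text
wrist seater 0.6 [325. 110.] [ 0.5649 -0.0239  0.    ]
wrist screw_foot 0.79 [326. 160.] [ 0.568  -0.0829  0.065 ]
wrist handle_grip 0.94 [324. 166.] [ 0.5649 -0.0839  0.095 ]
```

View pics/crop.png

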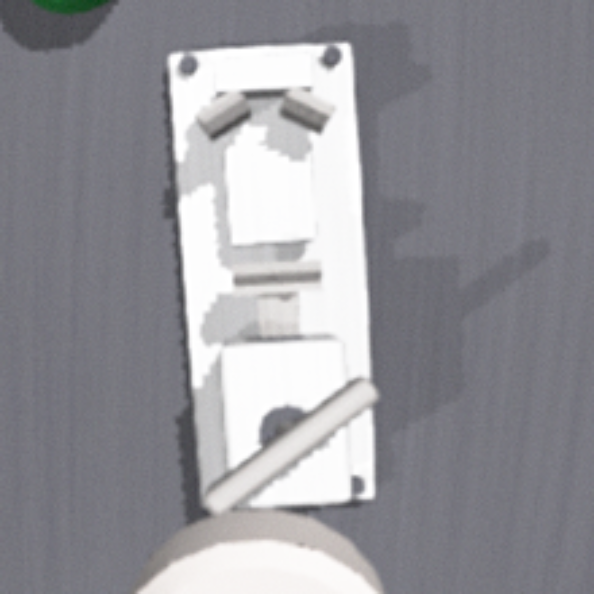

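Run:
```python
from h import *
s=robot.observe();p=robot.read_camera('wrist')
def w(x,y,z): return atz(p,[x/2.7+220-.3,y/2.7-.3],z,s)
tl,tr,br,bl=[w(*a,.012) for a in((168,48),(353,43),(375,498),(200,507))]
print('plate',tl,tr,br)
print('len',np.linalg.norm(tr-br),'wid',np.linalg.norm(tr-tl))
d=tr-br;print('yaw',np.arctan2(d[1],d[0]), np.arctan2(*(lambda e:(e[0],-e[1]))(tr-tl)))
c=(tl+br)/2;print('center',c)
for n,a in dict(jawL=(234,272,.055),jawR=(321,264,.055),seatL=(231,243,.03),seatR=(315,243,.03),barA=(212,502,.104),barB=(368,390,.104),shaft=(287,430,.08),vL=(198,115,.057),vR=(334,108,.057),houseL=(222,343,.065),houseR=(346,338,.065)).items(): print(n,np.round(w(*a),4))
```

```text
plate [0.50203343 0.1031976  0.012     ] [0.59307608 0.11027495 0.012     ] [ 0.61796813 -0.12334971  0.012     ]
len 0.2349470054013515 wid 0.09131731406508019
yaw 1.67694306045162 1.6483769559622108
center [ 0.56000078 -0.01007605  0.012     ]
jawL [ 0.5411 -0.0116  0.055 ]
jawR [ 0.5793 -0.0061  0.055 ]
seatL [0.5384 0.0024 0.03  ]
seatR [0.5778 0.0044 0.03  ]
barA [ 0.5373 -0.1043  0.104 ]
barB [ 0.5971 -0.0556  0.104 ]
shaft [ 0.5671 -0.0777  0.08  ]
vL [0.5222 0.0589 0.057 ]
vR [0.5815 0.0651 0.057 ]
houseL [ 0.5375 -0.043   0.065 ]
houseR [ 0.5913 -0.0381  0.065 ]
```

Run:
```python
from h import *
s=robot.observe();p=robot.read_camera('wrist');tz=s['tool_pos'][2]
def w(x,y,z): return atz(p,[x/2.7+220-.3,y/2.7-.3],z,s)
M=rot(s)
for dz,y in((-.018,511),(-.022,511),(.006,543),(.010,543)):
    print(dz,y,np.round(M.T@(w(262,y,tz+dz)-s['tool_pos']),4))
i=p['pixels'][0:110,275:360];cv2.imwrite('pics/zoom.png',cv2.resize(i[:,:,::-1],None,fx=7,fy=5.4,interpolation=cv2.INTER_CUBIC))
```

```text
-0.018 511 [0.031 0.002 0.018]
-0.022 511 [0.0299 0.0021 0.022 ]
0.006 543 [ 0.0312  0.0019 -0.006 ]
0.01 543 [ 0.0325  0.0019 -0.01  ]
```

View pics/zoom.png

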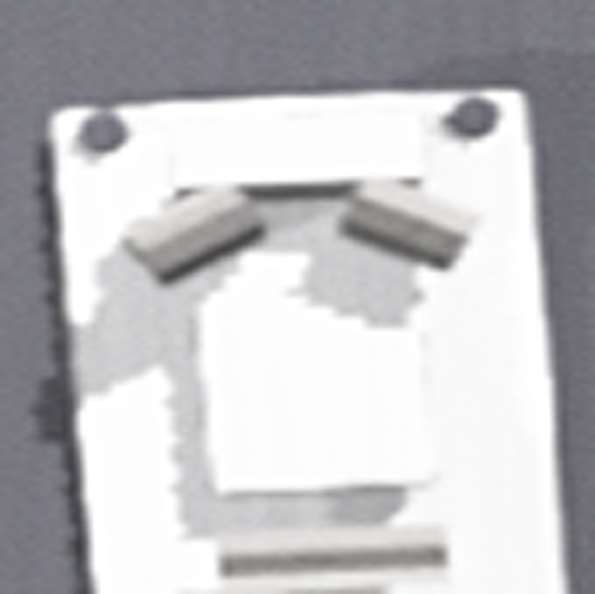

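Run:
```python
from h import *
s=robot.observe();p=robot.read_camera('wrist')
def w(x,y,z): return atz(p,[x/7+275-.4,y/5.4-.4],z,s)[:2]
yw=1.665;X=np.array([np.cos(yw),np.sin(yw)]);Y=np.array([-X[1],X[0]])
sc=np.array([.5665,-.0815])
f=lambda *a:np.array([(w(*a)-sc)@X,(w(*a)-sc)@Y])*1000-[60,0]
print('jaw',f(222,532,.052),f(445,528,.052))
L=[f(165,282,.052),f(265,232,.052)];Rr=[f(345,230,.052),f(447,270,.052)]
print('V',L,Rr)
print('plate end',f(52,112,.012),f(525,90,.012),'seat',f(220,490,.03),f(432,487,.03))
A=[];b=[]
for q in(L,Rr):
    t=(q[1]-q[0]);n=np.array([t[1],-t[0]])/np.linalg.norm(t)
    if n[0]>0:n=-n
    A.append(n);b.append(n@q[0]+32)
print('home',np.linalg.solve(A,b),A)
print('nest world',sc+.11*X)
plan(list(sc+.111*X)+[.12],yw,5,0)
```

```text
jaw [15.00274304 18.66827253] [ 14.26942983 -19.6617725 ]
V [array([72.73288611, 25.58381694]), array([83.43812394,  7.97923704])] [array([83.30442643, -5.6849139 ]), array([ 73.39697601, -22.67216125])]
plate end [125.95734917  46.79339107] [127.72770577 -43.37850125] seat [25.49116317 19.09765385] [ 24.55036292 -19.36193106]
home [50.19354025  1.06020045] [array([-0.85442682, -0.51957175]), array([-0.86381823,  0.5038036 ])]
nest world [0.55615292 0.02801227]
[[[0.025,0.002,0.03],-0.01,0],[[0.025,0.002,0.03],-0.01,0],[[0.025,0.002,0.03],-0.01,0],[[0.025,0.002,0.03],-0.01,0],[[0.025,0.002,0.03],-0.01,0]]
```

carry_out --commands '[[[0.03,0.002,0],-0.025,0],[[0.045,0.002,0.01],-0.025,0],[[0.04,0.003,0.03],0,0],[[0.01,0.002,0.045],0,0],[[0,0,0.045],0,0],[[0,0,0.035],0,0],[[0,0,0.01],0,0],[[0,0,0],0,0],[[0,0,0],0,0]]'

```text
time: 10.22
tool_pos: [0.5551, 0.0284, 0.0944]
tool_rot: [3.138, 0.0, 1.667]
contact_force: [0.2, 0.0, -1.5]
opening: 0.0615
grip_force: 25.0
```

Run:
```python
from h import *
s=robot.observe();p=robot.read_camera('wrist')
i=p['pixels'][150:330,200:440];cv2.imwrite('pics/zoom2.png',cv2.resize(i[:,:,::-1],None,fx=3,fy=3,interpolation=cv2.INTER_CUBIC))
plan([.555,.028,.052],1.665,2,0)
```

```text
[[[-0.0,-0.0,0.021],0.001,0],[[-0.0,-0.0,0.021],0.001,0]]
```

View pics/zoom2.png

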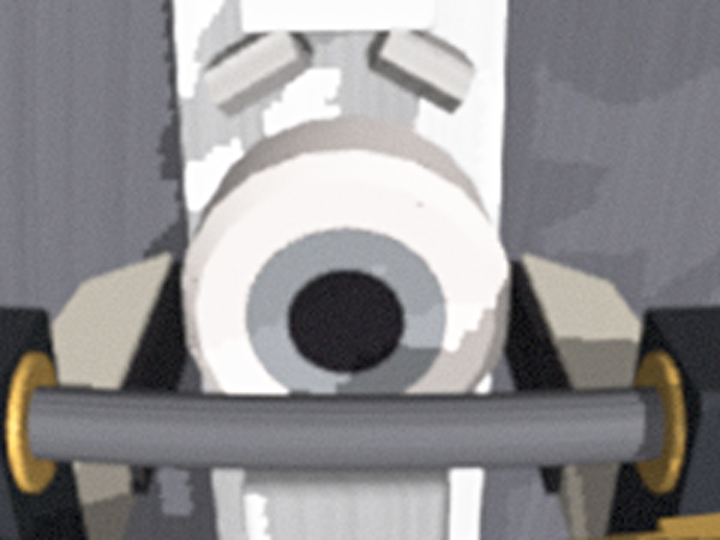

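Run:
```python
from h import *
s=robot.observe();p=robot.read_camera('wrist');M=rot(s);t=np.array(s['tool_pos'])
def f(x,y,z): return (M.T@(atz(p,[x/3+200-.3,y/3+150-.3],z,s)-t))[:2]*1000
c=f(346,321,t[2]+.010);print('hub',c,'front',f(346,116,t[2]-.018))
A=[];b=[]
for q in([(222,113),(312,60)],[(372,68),(458,110)]):
    q=[f(*a,.052) for a in q];print(q);d=q[1]-q[0];n=np.array([d[1],-d[0]])/np.linalg.norm(d)
    if n[0]>0:n=-n
    A.append(n);b.append(n@q[0]+32)
print('home',np.linalg.solve(A,b),A)
```

```text
hub [-0.31245292  0.99711521] front [31.32955139  1.00235504]
[array([ 25.23407485, -27.56663478]), array([37.61884641, -6.66181282])]
[array([35.75466544,  6.90794398]), array([25.91262774, 26.82721144])]
home [ 3.88255666 -0.82514852] [array([-0.86035057,  0.50970275]), array([-0.89653429, -0.44297434])]
```

carry_out --commands '[[[0,-0.0015,0.01],0,0],[[0,0,0.012],0,0],[[0,0,0.01],0,0],[[0,0,0.008],0,0],[[0,0,0],0,0],[[0,0,0],0,0]]'

```text
time: 11.08
tool_pos: [0.5525, 0.0284, 0.0527]
tool_rot: [3.141, -0.0, 1.667]
contact_force: [-0.3, 0.3, -0.8]
opening: 0.0615
grip_force: 25.0
```

carry_out --commands '[[[0,0.001,0.001],0,0],[[0,0,0],0,0],[[0,0,0],0,1],[[0,0,0],0,1],[[0,0,0],0,1],[[0,0,0],0,1],[[0,0,-0.01],0,1],[[0,0,-0.04],0,1],[[0,0,-0.06],0,1],[[0,0,-0.05],0,1],[[-0.03,0,-0.01],0,1],[[-0.03,0,0],0,1],[[0,0,0],0,1],[[0,0,0],0,1]]'

```text
time: 12.82
tool_pos: [0.5589, -0.0307, 0.222]
tool_rot: [3.142, -0.001, 1.667]
contact_force: [-0.2, 0.5, 0.2]
opening: 0.0918
grip_force: 0.0
```

Run:
```python
from h import *
s=robot.observe();p=robot.read_camera('wrist');save(p,'placed')
for f in robot.tip_of(p,'handle_grip')[:2]+robot.tip_of(p,'screw_foot')[:2]:print(f['p'],f['at'],atz(p,f['at'],.095,s))
i=p['pixels'][60:260,210:450];cv2.imwrite('pics/zoom3.png',cv2.resize(i[:,:,::-1],None,fx=3,fy=3,interpolation=cv2.INTER_CUBIC))
```

```text
0.72 [313.3, 239.5] [ 0.56346311 -0.08452249  0.095     ]
0.73 [316.3, 230.5] [ 0.56555128 -0.07412625  0.095     ]
```

View pics/zoom3.png

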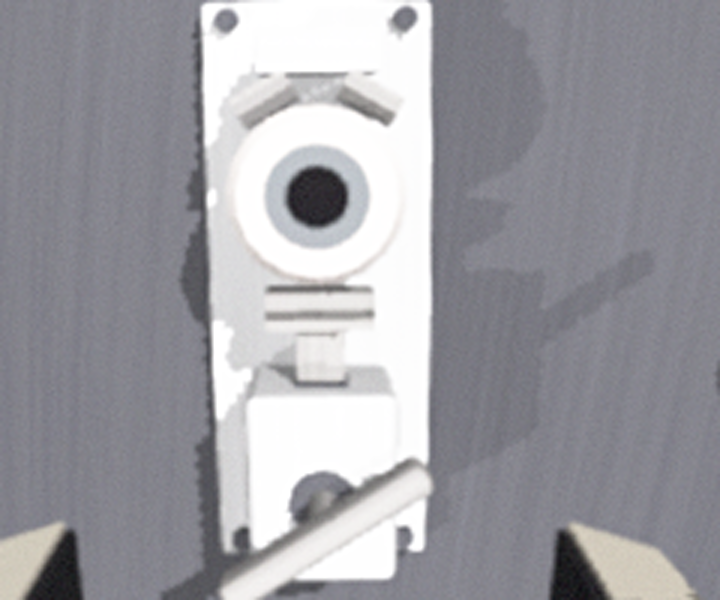

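Run:
```python
from h import *
from scipy.optimize import least_squares
s=robot.observe();p=robot.read_camera('wrist')
def w(x,y,z): return atz(p,[x/3+210-.3,y/3+60-.3],z,s)
a,b=w(224,587,.102),w(426,474,.102)
print(a,b,(a+b)/2,np.linalg.norm(a-b),np.arctan2(b[1]-a[1],b[0]-a[0]))
print('wheel',w(317,196,.062))
plan([.5655,-.0815,.16],np.arctan2(b[1]-a[1],b[0]-a[0]),6)
```

```text
[ 0.53526808 -0.10192986  0.102     ] [ 0.59858331 -0.05373914  0.102     ] [ 0.5669257 -0.0778345  0.102    ] 0.07956861007594239 0.6505822566740522
wheel [0.55461929 0.02925668 0.062     ]
[[[-0.009,0.0,0.01],0.17,1],[[-0.008,0.002,0.01],0.17,1],[[-0.008,0.003,0.01],0.17,1],[[-0.007,0.004,0.01],0.17,1],[[-0.007,0.006,0.01],0.17,1],[[-0.005,0.007,0.01],0.17,1]]
```

carry_out --commands '[[[-0.009,0,0.01],0.17,1],[[-0.008,0.002,0.01],0.17,1],[[-0.008,0.003,0.01],0.17,1],[[-0.007,0.004,0.01],0.17,1],[[-0.006,0.006,0.01],0.17,1],[[-0.005,0.006,0.01],0.17,1],[[0,0,0],0,1],[[0,0,0],0,1]]'

```text
time: 14.02
tool_pos: [0.566, -0.0803, 0.1621]
tool_rot: [3.142, -0.0, 0.651]
contact_force: [1.0, -0.5, 1.2]
opening: 0.0918
grip_force: 0.0
```

Run:
```python
from h import *
s=robot.observe();p=robot.read_camera('wrist')
for f in robot.tip_of(p,'handle_grip')[:2]:print(f['p'],f['at'],atz(p,f['at'],.095,s))
i=p['pixels'][150:350,200:440];cv2.imwrite('pics/zoom4.png',cv2.resize(i[:,:,::-1],None,fx=3,fy=3,interpolation=cv2.INTER_CUBIC))
```

```text
0.92 [315.6, 209.1] [ 0.56787468 -0.08039397  0.095     ]
```

View pics/zoom4.png

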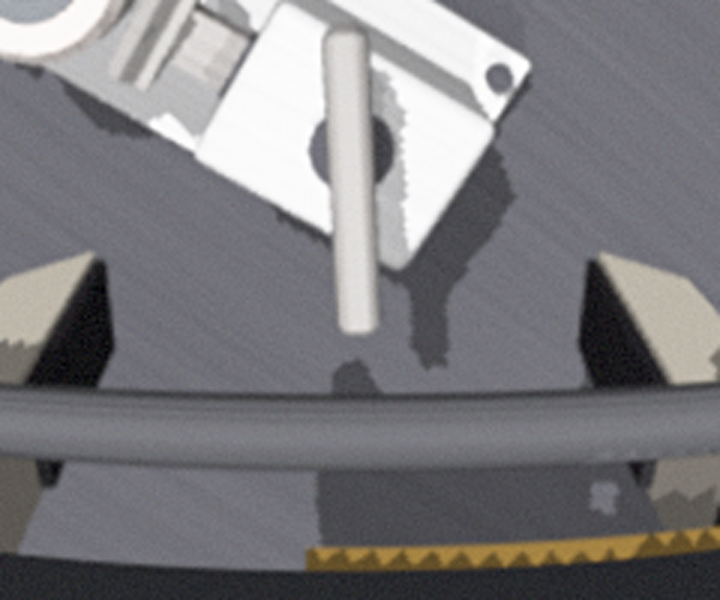

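Run:
```python
from h import *
s=robot.observe();p=robot.read_camera('wrist');M=rot(s);t=np.array(s['tool_pos'])
def w(x,y,z): return atz(p,[x/3+200-.3,y/3+150-.3],z,s)
a,b=w(346,30,.103),w(358,332,.100)
m=(a+b)/2
print(a,b,m,np.linalg.norm(a-b),np.arctan2(*(a-b)[[1,0]]),M.T@(m-t),M.T@(a-t),M.T@(b-t))
```

```text
[ 0.60024223 -0.05541896  0.103     ] [ 0.53524038 -0.10898975  0.1       ] [ 0.56774131 -0.08220435  0.1015    ] 0.08428564884777517 0.6892895998712038 [0.00017809 0.00235912 0.06078633] [0.04226179 0.00068236 0.05931372] [-0.04190561  0.00403589  0.06225894]
```

carry_out --commands '[[[0,0.0015,0.025],-0.038,1],[[0,0,0.03],0,1],[[0,0,0.013],0,1],[[0,0,0],0,0.5],[[0,0,0],0,0.2],[[0,0,0],0,0],[[0,0,0],0,0],[[0,0,0],0,0],[[0,0,0],0,0],[[0,0,0],0,0],[[0,0,0],0,0]]' --newtons 60

```text
time: 15.55
tool_pos: [0.5668, -0.082, 0.0937]
tool_rot: [-3.141, -0.0, 0.685]
contact_force: [0.5, 0.1, -0.2]
opening: 0.016
grip_force: 0.0
```

```bash
cat > st.py <<'E'
from h import *
for i in range(1):
    s=robot.observe();print(round(s['time'],2),np.round(s['tool_pos'],4),np.round(s['tool_rot'][2],3),'F',np.round(s['contact_force'],1),'T',np.round(s['torque'],3),round(s['joint_efforts'][5],3),round(s['opening'],4),s['grip_force'],np.round(s['qpos'],2))
E
python3 st.py
```

```text
15.55 [ 0.5668 -0.082   0.0937] 0.685 F [ 0.5  0.1 -0.2] T [-0.08   0.134  0.015] 0.0 0.016 0.0 [-0.28  0.56  1.56  0.    1.03  0.61]
```

carry_out --commands '[[[0,0,0],0,0],[[0,0,0],0,0],[[0,0,0],0,0],[[0,0,0],0,0]]'

```text
time: 16.05
tool_pos: [0.5667, -0.0819, 0.0937]
tool_rot: [-3.141, -0.0, 0.685]
contact_force: [-1.6, 0.2, 0.2]
opening: 0.011
grip_force: 60.0
```

```bash
python3 st.py
```

```text
16.05 [ 0.5667 -0.0819  0.0937] 0.685 F [-1.6  0.2  0.2] T [0.131 0.254 0.107] 0.108 0.011 59.99077498912811 [-0.28  0.56  1.56  0.    1.03  0.61]
```

carry_out --commands '[[[0,0,0],0.04,0],[[0,0,0],0.04,0],[[0,0,0],0.04,0],[[0,0,0],0.04,0],[[0,0,0],0.04,0]]'

```text
time: 16.68
tool_pos: [0.5667, -0.082, 0.0937]
tool_rot: [-3.142, 0.0, 0.484]
contact_force: [-1.2, 1.2, 0.2]
opening: 0.0112
grip_force: 60.3
```

```bash
python3 st.py
```

```text
16.68 [ 0.5667 -0.082   0.0937] 0.484 F [-1.2  1.2  0.2] T [0.037 0.207 0.356] -0.061 0.0112 60.26930809020996 [-0.28  0.56  1.56 -0.    1.03  0.81]
```

Free-run torque is 0.356, as described; the tool turns centred on the screw. Continue.

carry_out --commands '[[[0,0,0],0.04,0],[[0,0,0],0.04,0],[[0,0,0],0.04,0],[[0,0,0],0.04,0],[[0,0,0],0.04,0]]'

```text
time: 17.3
tool_pos: [0.5667, -0.082, 0.0937]
tool_rot: [3.142, 0.0, 0.284]
contact_force: [-1.4, -0.4, -0.3]
opening: 0.0111
grip_force: 60.3
```

```bash
python3 st.py
```

```text
17.3 [ 0.5667 -0.082   0.0937] 0.284 F [-1.4 -0.4 -0.3] T [0.085 0.252 0.382] -0.061 0.0111 60.269601345062256 [-0.28  0.56  1.56 -0.    1.03  1.01]
```

carry_out --commands '[[[0,0,0],0.04,0],[[0,0,0],0.04,0],[[0,0,0],0.04,0]]'

```text
time: 17.68
tool_pos: [0.5667, -0.082, 0.0937]
tool_rot: [3.142, 0.0, 0.164]
contact_force: [0.8, 0.2, -0.1]
opening: 0.0106
grip_force: 60.3
```

```bash
python3 st.py
```

```text
17.68 [ 0.5667 -0.082   0.0937] 0.164 F [ 0.8  0.2 -0.1] T [0.071 0.281 0.392] -0.05 0.0106 60.28822839260101 [-0.28  0.56  1.56 -0.    1.03  1.13]
```

carry_out --commands '[[[0,0,0],0.04,0],[[0,0,0],0.04,0],[[0,0,0],0.04,0],[[0,0,0],0.04,0]]'

```text
time: 18.18
tool_pos: [0.5667, -0.0821, 0.0937]
tool_rot: [3.141, 0.0, 0.004]
contact_force: [0.3, -0.1, -0.2]
opening: 0.0109
grip_force: 60.3
```

```bash
python3 st.py
```

```text
18.18 [ 0.5667 -0.0821  0.0937] 0.004 F [ 0.3 -0.1 -0.2] T [-0.013  0.345  0.376] -0.036 0.0109 60.31477689743042 [-0.28  0.56  1.56 -0.    1.03  1.29]
```

carry_out --commands '[[[0,0,0],0.04,0],[[0,0,0],0.04,0]]'

```text
time: 18.42
tool_pos: [0.5667, -0.0821, 0.0937]
tool_rot: [3.141, 0.0, -0.076]
contact_force: [-1.0, 0.0, 0.7]
opening: 0.0108
grip_force: 60.4
```

```bash
python3 st.py
```

```text
18.43 [ 0.5667 -0.0821  0.0937] -0.076 F [-1.   0.   0.7] T [-0.012  0.289  0.449] 0.02 0.0108 60.428820848464966 [-0.28  0.56  1.56 -0.    1.03  1.37]
```

carry_out --commands '[[[0,0,0],0.04,0],[[0,0,0],0.04,0]]'

```text
time: 18.68
tool_pos: [0.5667, -0.0821, 0.0937]
tool_rot: [3.141, 0.0, -0.156]
contact_force: [-0.3, 0.7, -0.1]
opening: 0.0109
grip_force: 60.6
```

```bash
python3 st.py
```

```text
18.68 [ 0.5667 -0.0821  0.0937] -0.156 F [-0.3  0.7 -0.1] T [-0.033  0.298  0.509] 0.082 0.0109 60.576560497283936 [-0.28  0.56  1.56 -0.    1.03  1.45]
```

carry_out --commands '[[[0,0,0],0.04,0],[[0,0,0],0.04,0],[[0,0,0],0.03,0]]'

```text
time: 19.05
tool_pos: [0.5667, -0.0822, 0.0937]
tool_rot: [3.141, 0.0, -0.266]
contact_force: [-1.6, -0.1, 0.2]
opening: 0.0109
grip_force: 60.8
```

```bash
python3 st.py
```

```text
19.05 [ 0.5667 -0.0822  0.0937] -0.266 F [-1.6 -0.1  0.2] T [-0.108  0.313  0.596] 0.325 0.0109 60.82395433826605 [-0.28  0.56  1.56 -0.    1.03  1.56]
```

carry_out --commands '[[[0,0,0],0,0],[[0,0,0],0,0],[[0,0,0],0,1],[[0,0,0],0,1],[[0,0,0],0,1],[[0,0,0],0,1],[[0,0,0],0,1],[[0,0,-0.02],0,1],[[0,0,-0.04],0,1],[[0,0,-0.05],0,1],[[0,0,-0.03],0,1],[[-0.03,-0.03,0],-0.1,1],[[0,0,0],0,1],[[0,0,0],0,1]]'

```text
time: 20.8
tool_pos: [0.5459, -0.0454, 0.2338]
tool_rot: [3.141, -0.0, -0.166]
contact_force: [0.6, -0.0, -0.5]
opening: 0.0918
grip_force: 0.0
```

Run:
```python
from h import *
s=robot.observe();p=robot.read_camera('wrist')
q=robot.read_camera('scene')['pixels'][150:260,250:400]
a=cv2.resize(p['pixels'][50:350,100:500],(560,420));b=cv2.resize(q,(240,176))
b=np.vstack([b,np.zeros((244,240,3),np.uint8)])
cv2.imwrite('pics/final.png',np.hstack([a,b])[:,:,::-1])
```

```text
(no output)
```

View pics/final.png

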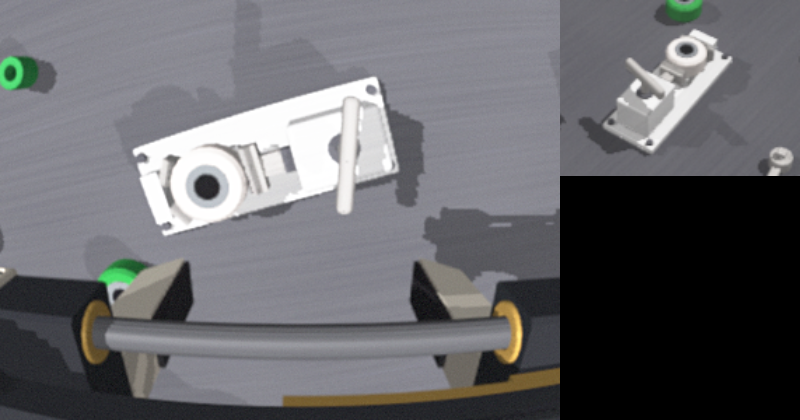

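The wheel (207,187) lies flat between the jaw and the V, and the jaw is against it. The handle stands free.

```bash
python3 -c "
from cell import robot
print(robot.hand_in())"
```

```text
the job is handed in; nothing more can be done
None
```

The white wheel is laid on the seat and clamped into the V: handle torque rose about 0.22 N m above free-turning (target 0.2). The handle is released, the other items were not touched, and the job was handed in at about 21 s of the 64 s allowed.

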